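Crank a spool under the label stamp and stamp it

ROBOT

A 6-joint arm with a two-finger parallel gripper is mounted at the origin on the work surface. World frame = base frame: x ahead of the robot, y to its left, z up, the work surface at z = 0. Lengths are in m, angles in rad, forces in N, time in s.
With the tool pointing down it reaches from about 0.4 to 0.825 m from the base axis. Payload 7 kg.
Tool frame: the origin (TCP) lies on the centre line of the jaws, within the pads' length; the fingertips stand 17 mm ahead of it and the grasp point (between the pads) lies 2 mm behind it; z points along the fingers, y is the line along which they close (so a half turn about z gives the same grasp; the last joint's range is limited). The gripper opens to 85 mm and grips with 20 to 120 N. Pads are 22 mm wide; open, the fingers measure 114 mm over their backs; the gripper's body (76 mm by 85 mm) begins 54 mm behind the grasp point. The pads swing forward as they close: fully open they stand 13 mm farther back than shut.
Start: joints at [1.53, 0.359, 0.012, 0, -1.224, -0.288], TCP at [0.218, 0.639, 0.248] pointing down, gripper open.
Joint ranges: [-3.07, 3.07], [-1.43, 2.12], [-1.02, 1.25], [-3.03, 1.67], [-3.05, -0], [-3.03, 3.03]. Speed limits (rad/s): [2.39, 2.39, 3.01, 3.14, 3.14, 3.14].

INTERFACE

Orientations are given as a rotation vector (axis times angle).
In Python, from workcell import ctrl gives the robot as it stands. The module is installed in compiled form; this text tells all that it offers.
- The arm moves only by the tool step_arm, never from a script. Its argument "deltas" is a list that holds one entry, the list of rows, each a list of 7 numbers: the closure, from 0 (fully open) to 1 (shut), then the shift along the tool's x, y, z in mm, then the turn, a rotation vector about the tool's x, y, z in degrees. In form: [[[hand, dx, dy, dz, ax, ay, az], ...]]. A call has 1 to 10 rows; each row is the pose to reach, as a shift and turn from the pose commanded when the call began, along the tool's axes at that moment; what a row does not reach only later rows make up. A row lasts 1/12 s, in which the tool goes at most 41.7 mm and 7.16 degrees, less where a joint would pass 70% of its speed; a pose out of reach is approached as far as the arm can. A call with a gripper value outside its range is refused whole. The fingers move at their own pace and stop on an object; "grip_force" is the grip in N (left out, the last holds). Time passes only in rows, so rows that repeat a pose let the fingers close. It gives the time, the measured TCP pose, the force, the opening and the grip force at its end, in the units of the state.
- ctrl.read_state(): the state, without advancing time (a new reading comes with each control period).
- ctrl.read_camera(name): name is "scene" or "top" or "wrist"; returns the picture (420x560x3 uint8, red, green, blue); there is no depth.
- ctrl.camera_model(name): a dict with "intrinsics" (3x3 intrinsics, pixels), "T" (4x4, takes a point from camera to world coordinates). Camera axes: x right, y up, looking along -z (the intrinsics and any distortion apply to the point x, -y, -z); pixel columns grow to the right and rows downward; lengths in m; the calibration is good to about 2 mm. A picture is of the moment at which its call begins: read the wrist's pose just before it. camera_model takes no time and is no camera call; for the wrist camera it gives the pose at the moment of the call.
- ctrl.close_job(): hands the job in; it is judged then, once.
The state is a dict: "t": time; "qpos": joint angles; "dq": joint speeds; "joint_torque": joint torques, N m; "tcp_pos": TCP position; "tool_rot": TCP orientation; "contact_force": force on the tool from outside, world axes, zero at the start; "ft_torque": the same for the moment, N m; "gripper_width": opening from 0.0 (shut) to 1.0 (fully open); "finger_force": force on a finger pad.
Only numpy, scipy, OpenCV 4.12 (cv2) and the standard library are available. Lean on these libraries where they do the work, as an engineer would, in place of code of your own. Each camera call takes 0.05 s, during which the arm holds its last target. There are 200 camera calls.

TASK

Turn the hand crank clockwise until the spool riding on the carriage stands centred under the stamp head, then swing the stamp's sprung lever all the way down to its stop and let it spring back up. Move the spool only with the crank, without touching the spool or its carriage, do not work the lever before the spool is centred, and leave the spare spool and the bottle where they stand.

Things in the scene. Friction and masses are not known exactly. Their poses are not given: they have to be found in the camera images.
- spool: The spool to stamp: black flanges 110 mm across, silver winding, 46 mm tall, lying flat between four short studs on the carriage, a round white paper label (66 mm) on top. Origin: centre of its underside, 40 mm above the table. It travels with the carriage in a straight line towards the stamp.
- carriage: Aluminium slide plate 120 x 120 mm, top 40 mm above the table, that carries the spool along a grey base plate (200 x 460 x 20 mm); its y axis is the direction of travel, towards the stamp. It travels at most 120 mm from the start, 65 mm for each full turn of the crank. Origin: on the table plane under its centre.
- stamp_axis (a point): Point on the stamp's vertical axis, at the centre of its round face (40 mm across) at rest, 106 mm above the table, 20 mm above the spool's top. The spool's centre belongs straight below it. The grey stamp head (136 x 56 mm, 125 to 190 mm above the table) hangs here from a column on its +x side; y axis: travel of the carriage.
- crank_axis (a point): Fixed point on the crank's vertical axis, at the height of the middle of the crank's grip, 140 mm above the table, over a round grey post (70 mm across).
- crank_grip (a point): Centre of the crank's upright black grip, 140 mm above the table, 60 mm from the axis. A fixed (not revolving) rounded block: 32 mm along the crank arm, 18 mm across it, from 115 to 165 mm above the table. x axis: outward along the arm; z up. The arm below it is a steel bar 22 mm wide, top at 115 mm. Nothing stands beside the grip above that height.
- crank (a joint): Angle of the crank in rad, 0 at the start, growing clockwise seen from above; 2 pi is one full turn and moves the carriage 65 mm towards the stamp. Stiff enough to stay where it is left (about 2 N at the grip); it can be turned back too. End stop at 11.6.
- lever_grip (a point): Centre of the black cross grip at the end of the stamp's lever: a level bar 24 mm thick and 76 mm long, along the point's x axis. At rest about 224 mm above the table, at the stop about 126 mm. It stands 125 mm from lever_pivot.
- lever_pivot (a point): Fixed point on the lever's level hinge, on the side of the stamp head away from the crank, 175 mm above the table. Its x axis is the hinge line, its y axis points level towards the lever's end. The lever rises 0.4 rad above level at rest and slopes 0.4 rad below it at the stop.
- lever (a joint): Angle of the stamp's lever in rad: 0 at rest (up), 0.8 at its stop (down). A spring returns it; about 3 N at the grip to start, 7 N at the stop.
- spare_spool: Bystander: a larger spool with copper winding, 120 mm across, 60 mm tall. Origin: centre of its underside.
- bottle: Bystander: a yellow bottle, 64 mm across, 150 mm tall. Origin: centre of its underside.
There are look-alikes about, which are no part of the job. Leave any purple look-alike of the spool alone.

How it is judged:
On the way, in this order (a step that is already met when the one before it is completed fails the run):
1. the spool is centred under the stamp and the crank is still, with the lever at rest (horizontal distance between spool and stamp_axis below 0.007 m and velocity of joint crank between -0.1 and 0.1 rad/s and value of joint lever below 0.1 rad), for 0.2 s.
2. the lever is swung down to its stop over the centred spool (horizontal distance between spool and stamp_axis below 0.007 m and value of joint lever above 0.72 rad), for 0.1 s.
At the end, for the whole second after the job is handed in: The spool's centre is within 7 mm of the stamp's axis, the spool lies flat and at rest on its carriage, the crank is still and the lever is back at rest (within 0.08 rad) (horizontal distance between spool and stamp_axis below 0.007 m and value of joint lever below 0.08 rad and velocity of joint crank between -0.1 and 0.1 rad/s and angle between spool's own z axis and vertical below 0.1 rad and linear speed of spool below 0.02 m/s); the robot touches nothing.
It fails at once if the lever worked more than halfway with the spool more than 10 mm off centre (value of joint lever above 0.4 rad and not (horizontal distance between spool and stamp_axis below 0.01 m)).
It fails at once if the spool or the carriage touched by the robot (over 1 N) (contact force between any of the fingers, the arm and spool above 1 N or contact force between any of the fingers, the arm and carriage above 1 N).
It fails at once if the spare spool or the bottle moved more than 30 mm (distance of any of spare_spool, bottle from where it was at the start of the episode above 0.03 m).
It also fails if it takes over 72 s, if anything falls off the work surface, if the arm or the gripper's body presses on something with over 40 N, if the wrist force passes 120 N, or if a joint passes its speed limit or range.

## Working session

There is one attempt and no reset: what is moved stays moved. The work goes in short steps, Python scripts to look and compute and a tool call to move; the robot and the scene stay as the last step left them, time stands still between calls to the robot, and variables do not carry over. Pictures are saved under pics/ and viewed, at most 13 in all, crops included, and the job is handed in when it is done.

Besides the shell and the picture viewer there is one more tool, called after "Request:" as a command line: name --argument value ..., lists and objects as JSON in quotes. step_arm: Moves the arm, as the interface text tells. Its arguments: {"type":"object","properties":{"deltas":{"type":"array"},"grip_force":{"type":"number"}},"required":["deltas"]}

```bash
mkdir -p pics; cat > h.py <<'E'
import numpy as np, cv2
from scipy.spatial.transform import Rotation as R
from workcell import ctrl
def ray(name,u,v,z,m=None):
    m=m or ctrl.camera_model(name);K=np.array(m["intrinsics"]);T=np.array(m["T"])
    d=np.linalg.solve(K,[u,v,1]);d=T[:3,:3]@[d[0],-d[1],-d[2]]
    o=T[:3,3];return o+d*(z-o[2])/d[2]
def proj(name,p):
    m=ctrl.camera_model(name);K=np.array(m["intrinsics"]);T=np.array(m["T"])
    c=T[:3,:3].T@(np.array(p)-T[:3,3]);q=K@[c[0],-c[1],-c[2]];return q[:2]/q[2]
def snap(name,f):
    im=ctrl.read_camera(name);cv2.imwrite("pics/"+f,im[:,:,::-1]);return im
E
python3 - <<'E'
from h import *
for n in("scene","top"):
    snap(n,n+"0.png");m=ctrl.camera_model(n);print(n,m)
s=ctrl.read_state();print(s)
E
```

```text
scene {'intrinsics': array([[470.06755556,   0.        , 275.07278834],
       [  0.        , 470.06755556, 211.26961426],
       [  0.        ,   0.        ,   1.        ]]), 'T': array([[-0.44452637, -0.50187341,  0.74196994,  1.53254259],
       [ 0.89561158, -0.23364553,  0.37853621,  0.51875915],
       [-0.0166193 ,  0.8327862 ,  0.55334524,  0.93798069],
       [ 0.        ,  0.        ,  0.        ,  1.        ]])}
top {'intrinsics': array([[529.68283164,   0.        , 277.65986155],
       [  0.        , 529.68283164, 207.1650762 ],
       [  0.        ,   0.        ,   1.        ]]), 'T': array([[ 0.00513273,  0.98070198, -0.19544124,  0.23004275],
       [-0.99984212,  0.00835786,  0.0156807 ,  0.00325694],
       [ 0.01701156,  0.1953299 ,  0.98059005,  1.3962972 ],
       [ 0.        ,  0.        ,  0.        ,  1.        ]])}
{'t': 0.1, 'qpos': array([ 1.53009066e+00,  3.59319350e-01,  1.11484315e-02, -3.18736484e-04,
       -1.22412424e+00, -2.88093418e-01]), 'dq': array([-0.00228777,  0.0002496 ,  0.00126157,  0.00190206,  0.00078551,
       -0.00047068]), 'joint_torque': array([-2.48815268e-03, -5.84764230e+01,  2.94112891e+01,  6.95469528e+00,
       -3.08884220e-03,  3.01757211e-06]), 'tcp_pos': array([0.21785445, 0.63843663, 0.24745199]), 'tool_rot': array([ 3.09770225e+00, -5.14071655e-01, -1.76597072e-04]), 'contact_force': array([ 0.60492698, -0.38336851,  0.39066678]), 'ft_torque': array([0.04214319, 0.06002097, 0.03536136]), 'finger_force': 0.0, 'gripper_width': 0.9994189404296149}
```

View pics/top0.png

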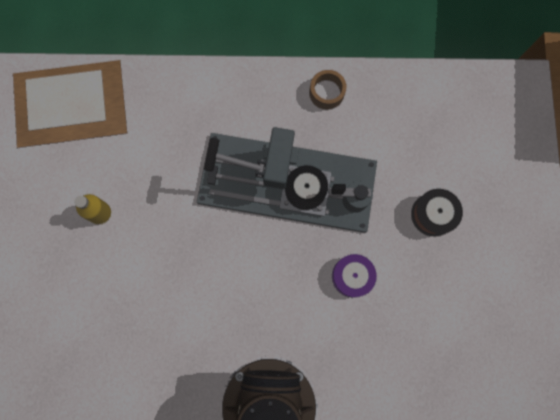

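View pics/scene0.png

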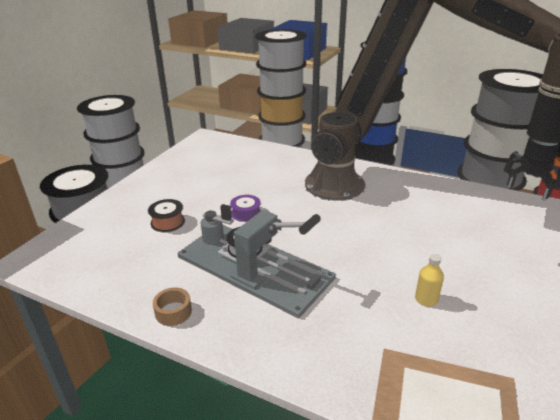

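The top view shows the base plate at (200–375, 135–230) with the spool label near (307,186). The crank grip is at (339,188), its post at (360,195), the stamp head at (280,158) and the lever grip at (212,154). The scene view confirms this layout. Next I'll enlarge and measure.

```bash
python3 - <<'E'
from h import *
im=ctrl.read_camera("top")
c=im[115:240,190:385];c=cv2.resize(c,None,fx=4,fy=4,interpolation=cv2.INTER_CUBIC)
cv2.imwrite("pics/c1.png",np.clip(c[:,:,::-1].astype(float)*1.6,0,255))
im2=ctrl.read_camera("scene")
c=im2[195:310,170:340];c=cv2.resize(c,None,fx=4,fy=4,interpolation=cv2.INTER_CUBIC)
cv2.imwrite("pics/c2.png",np.clip(c[:,:,::-1].astype(float)*1.3,0,255))
g=im.astype(int);mx=g.max(2)
def blobs(mask,lo):
    n,l,s,ct=cv2.connectedComponentsWithStats(mask.astype(np.uint8),connectivity=4)
    for i in range(1,n):
        if s[i,4]>lo and 190<ct[i,0]<385 and 115<ct[i,1]<240: print(s[i],ct[i])
print("dark");blobs(mx<32,25)
print("bright");blobs((g.min(2)>120),100)
E
```

```text
dark
[286 167  41  42 671] [304.98956781 189.15350224]
[332 185  13   9  97] [337.74226804 188.97938144]
bright
[295 174  24  23 400] [306.2775 184.685 ][ WARN:0@0.636] global loadsave.cpp:1063 imwrite_ Unsupported depth image for selected encoder is fallbacked to CV_8U.
```

View pics/c1.png

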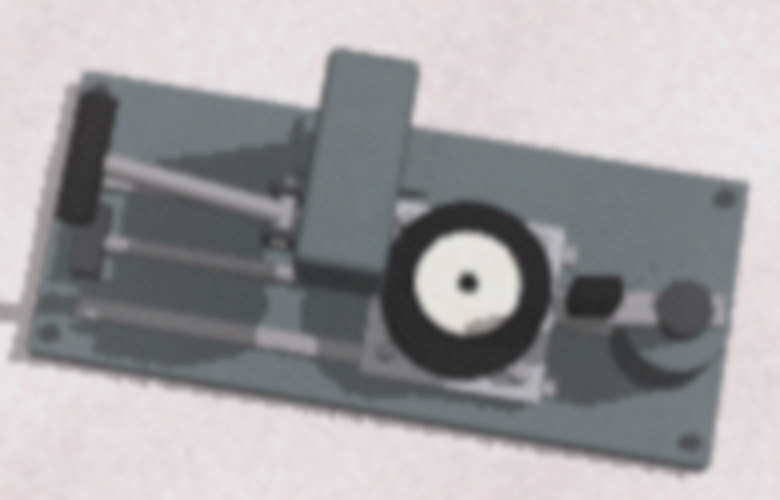

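View pics/c2.png

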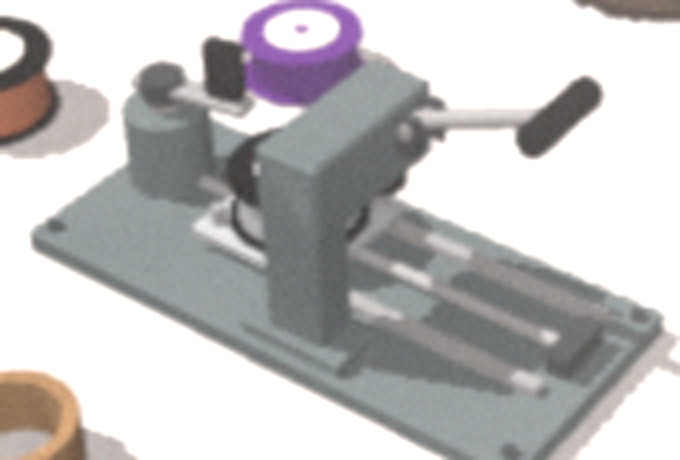

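```bash
python3 - <<'E'
from h import *
def P(cx,cy,z): return ray("top",190+cx/4-.4,115+cy/4-.4,z)
f=lambda v:np.round(np.array(v)*1000,1)
pc=[P(*c,.02) for c in((85,72),(748,184),(707,468),(30,350))]
for p in pc: print("plate",f(p))
print("len",f([np.linalg.norm(pc[0]-pc[1]),np.linalg.norm(pc[3]-pc[2]),np.linalg.norm(pc[0]-pc[3])]))
t=(pc[0]-pc[1])+(pc[3]-pc[2]);t/=np.linalg.norm(t);print("travel",t,np.degrees(np.arctan2(t[1],t[0])), "side",np.degrees(np.arctan2(*(pc[0]-pc[3])[[1,0]])))
nx=np.array([t[1],-t[0],0])
c=sum(pc)/4;print("plate centre",f(c))
fr=lambda p:f([(p-c)@nx,(p-c)@t])
L=P(468,283,.086);print("spool",f(L),fr(L))
for q in((332,48),(418,62),(383,272),(299,262)):p=P(*q,.19);print("head",f(p),fr(p))
for q,z in(((684,309),.13),((600,291),.165),((97,90),.224),((77,222),.224),((87,156),.236),((290,208),.175)):p=P(*q,z);print(q,f(p),fr(p))
E
```

```text
plate [709.6 164.1  20. ]
plate [ 635.1 -285.8   20. ]
plate [ 440.7 -252.7   20. ]
plate [516.2 194.7  20. ]
len [456.  453.6 195.8]
travel [ 1.64865413e-01  9.86316073e-01 -2.44095322e-16] 80.51058384964267 side -8.988459974043502
plate centre [575.4 -44.9  20. ]
spool [548.5 -91.1  86. ] [-19. -50.]
head [667.1  -2.9 190. ] [83.5 56.6]
head [658.9 -54.4 190. ] [83.9  4.4]
head [529.4 -33.8 190. ] [-47.3   3.4]
head [534.9  15.5 190. ] [-49.9  53. ]
(684, 309) [ 522.6 -220.8  130. ] [ -23.1 -182.1]
(600, 291) [ 525.1 -164.4  165. ] [ -30.  -126.2]
(97, 90) [627.7 133.  224. ] [ 22.2 184.1]
(77, 222) [548.7 142.1 224. ] [-57.2 180.1]
(87, 156) [584.3 136.2 236. ] [-21.1 180.1]
(290, 208) [571.9  21.4 175. ] [-14.4  64.8]
```

```bash
cat >> h.py <<'E'
def tri(a,b):
    out=[]
    for n,(u,v) in(("top",a),("scene",b)):
        o=np.array(ctrl.camera_model(n)["T"])[:3,3];d=ray(n,u,v,0)-o;out.append((o,d/np.linalg.norm(d)))
    (o1,d1),(o2,d2)=out
    s=np.linalg.lstsq(np.c_[d1,-d2],o2-o1,rcond=None)[0]
    p,q=o1+s[0]*d1,o2+s[1]*d2;return (p+q)/2*1000,np.linalg.norm(p-q)*1000
def delta(pts,psi,down=True):
    """tool-frame shifts (mm) and turn to world targets [mm] with tool-x yaw psi (deg), pointing down"""
    s=ctrl.read_state();T=R.from_rotvec(s["tool_rot"]);p=s["tcp_pos"]*1000
    for i,w in enumerate(pts):
        ps=psi[i] if np.ndim(psi) else psi
        c,q=np.cos(np.radians(ps)),np.sin(np.radians(ps))
        G=R.from_matrix(np.array([[c,q,0],[q,-c,0],[0,0,-1]]))
        print(np.round(T.inv().apply(np.array(w)-p),1),np.round((T.inv()*G).as_rotvec(degrees=True),1))
E
python3 - <<'E'
from h import *
T=lambda x,y:(190+x/4-.4,115+y/4-.4)
S=lambda x,y:(170+x/4-.4,195+y/4-.4)
print("hub",tri(T(684,309),S(160,72)))
print("grip",tri(T(601,288),S(223,44)))
print("levergrip ends",tri(T(97,92),S(536,143)),tri(T(78,215),S(585,90)))
print("spool?",proj("scene",[.5485,-.0911,.086]))
delta([[525,-200,350]],-90)
E
```

```text
hub (array([ 526.26832235, -224.49955959,  117.59312566]), np.float64(3.4089633675864626))
grip (array([ 527.40232742, -164.83248349,  161.39758308]), np.float64(1.6190783589515718))
levergrip ends (array([625.40541093, 134.95672763, 224.63502088]), np.float64(4.506894070233231)) (array([553.03677487, 141.81230632, 223.09209976]), np.float64(0.07831062914721386))
spool? [244.02707125 235.27866646]
[ 561.5  694.6 -101.5] [ 0.  -0.  71.2]
```

Request:
step_arm --deltas '[[[1,5,5,-60,0,0,0],[1,40,50,-102,0,0,7],[1,561,695,-102,0,0,71],[1,561,695,-102,0,0,71],[1,561,695,-102,0,0,71],[1,561,695,-102,0,0,71],[1,561,695,-102,0,0,71],[1,561,695,-102,0,0,71],[1,561,695,-102,0,0,71],[1,561,695,-102,0,0,71]]]'

```text
t: 1.03
tcp_pos: [0.3441, 0.292, 0.3316]
tool_rot: [-2.344, 2.091, 0.0]
contact_force: [2.3, -0.1, -0.6]
gripper_width: 0.002
finger_force: 0.0
```

```bash
python3 - <<'E'
from h import *
delta([[525,-200,350]],-90);print(ctrl.read_state()["qpos"])
E
```

```text
[ 509.4 -123.7  -18.6] [-0.   0.   6.5]
[ 1.14263342e+00 -6.96371605e-02 -3.11380341e-01 -5.39240473e-05
 -1.32843058e+00 -1.02844718e+00]
```

Request:
step_arm --deltas '[[[1,469,-88,-18,0,0,6],[1,469,-88,-18,0,0,6],[1,469,-88,-18,0,0,6],[1,469,-88,-18,0,0,6],[1,469,-88,-18,0,0,6],[1,469,-88,-18,0,0,6],[1,469,-88,-18,0,0,6],[1,469,-88,-18,0,0,6],[1,469,-88,-18,0,0,6],[1,469,-88,-18,0,0,6]]]'

```text
t: 1.87
tcp_pos: [0.4691, -0.1053, 0.3475]
tool_rot: [-2.238, 2.204, -0.001]
contact_force: [1.4, 1.6, 0.5]
gripper_width: 0.005
finger_force: 0.0
```

```bash
python3 - <<'E'
from h import *
delta([[485,-164,350],[485,-164,147]],-90);print(ctrl.read_state()["qpos"])
E
```

```text
[ 59.  -15.   -2.5] [-0.1  0.   0.9]
[ 59.  -14.8 200.5] [-0.1  0.   0.9]
[ 1.89497075e-01 -2.14612577e-02 -2.30942935e-01 -1.15141715e-04
 -1.36035311e+00 -1.74291060e-01]
```

Request:
step_arm --deltas '[[[1,40,-15,0,0,0,1],[1,59,-15,30,0,0,1],[1,59,-15,70,0,0,1],[1,59,-15,110,0,0,1],[1,59,-15,150,0,0,1],[1,59,-15,180,0,0,1],[1,59,-15,200,0,0,1],[1,59,-15,200,0,0,1],[1,59,-15,200,0,0,1],[1,59,-15,200,0,0,1]]]'

```text
t: 2.7
tcp_pos: [0.4861, -0.1619, 0.1486]
tool_rot: [-2.219, 2.223, -0.002]
contact_force: [0.9, -0.1, 1.0]
gripper_width: 0.0
finger_force: 0.0
```

```bash
cat > circ.py <<'E'
from h import *
import sys
# rod positions at radius r, rod angle list (deg, world)
a0,a1,n=map(float,sys.argv[1:4]);r=64
A=np.linspace(a0,a1,int(n))
delta([[526+r*np.cos(np.radians(a)),-224.5+r*np.sin(np.radians(a)),147] for a in A],-90)
E
python3 circ.py 112 -68 10; python3 -c "
from h import *
snap('scene','s3.png')"
```

```text
[  3.2 -15.9   1.7] [-0.1 -0.  -0.1]
[ -1.5 -37.7   1.7] [-0.1 -0.  -0.1]
[  1.6 -59.7   1.7] [-0.1 -0.  -0.1]
[ 12.  -79.3   1.8] [-0.1 -0.  -0.1]
[ 28.5 -94.2   1.8] [-0.1 -0.  -0.1]
[  49.1 -102.6    1.8] [-0.1 -0.  -0.1]
[  71.3 -103.4    1.9] [-0.1 -0.  -0.1]
[ 92.4 -96.6   1.8] [-0.1 -0.  -0.1]
[110.  -82.9   1.8] [-0.1 -0.  -0.1]
[121.8 -64.1   1.8] [-0.1 -0.  -0.1]
```

View pics/s3.png

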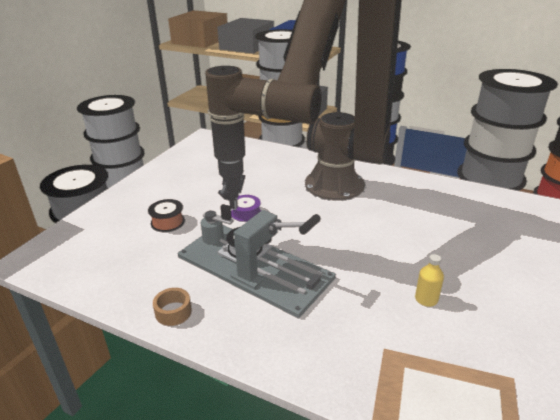

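The closed fingers are at (232,203), just behind the crank grip at (226,212). Pushing now.

Request:
step_arm --deltas '[[[1,3,-16,1,0,0,0],[1,0,-27,1,0,0,0],[1,-1,-38,1,0,0,0],[1,-1,-49,1,0,0,0],[1,2,-60,1,0,0,0],[1,6,-70,1,0,0,0],[1,12,-79,1,0,0,0],[1,20,-87,1,0,0,0],[1,28,-94,1,0,0,0],[1,28,-94,1,0,0,0]]]'

```text
t: 3.58
tcp_pos: [0.5808, -0.1917, 0.1459]
tool_rot: [-2.218, 2.225, -0.002]
contact_force: [-0.2, -0.1, 1.1]
gripper_width: 0.005
finger_force: 0.0
```

```bash
python3 - <<'E'
from h import *
im=snap("wrist","w1.png");t=snap("top","t1.png")[115:240,190:385]
t=cv2.resize(t,(560,359))
cv2.imwrite("pics/wt1.png",np.vstack([cv2.resize(im,None,fx=.55,fy=.55)[:,:,::-1],cv2.resize(t,(308,198))[:,:,::-1]]))
E
python3 circ.py 32 -148 10
```

```text
[-0.2 -0.6 -0.9] [-0.1 -0.  -0.2]
[20.3 -9.  -0.9] [-0.1 -0.  -0.2]
[42.5 -9.9 -0.9] [-0.1 -0.  -0.2]
[63.7 -3.1 -0.9] [-0.1 -0.  -0.2]
[81.3 10.5 -0.9] [-0.1 -0.  -0.2]
[93.1 29.3 -0.9] [-0.1 -0.  -0.2]
[97.8 51.1 -0.9] [-0.1 -0.  -0.2]
[94.8 73.1 -0.9] [-0.1 -0.  -0.2]
[84.4 92.8 -1. ] [-0.1 -0.  -0.2]
[ 67.9 107.7  -1. ] [-0.1 -0.  -0.2]
```

View pics/wt1.png

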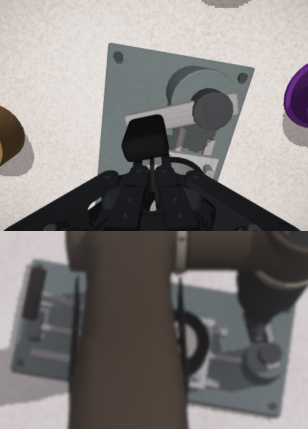

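The wrist view shows the grip at (145,138) directly ahead of the fingertips, and the arm has turned. Pushing works, so I'll keep going around.

Request:
step_arm --deltas '[[[1,10,-5,-1,0,0,0],[1,20,-9,-1,0,0,0],[1,42,-10,-1,0,0,0],[1,64,-3,-1,0,0,0],[1,81,10,-1,0,0,0],[1,93,29,-1,0,0,0],[1,98,51,-1,0,0,0],[1,95,73,-1,0,0,0],[1,90,83,-1,0,0,0],[1,84,93,-1,0,0,0]]]'

```text
t: 4.52
tcp_pos: [0.4862, -0.2746, 0.1481]
tool_rot: [-2.217, 2.224, -0.005]
contact_force: [2.3, -1.3, -0.1]
gripper_width: 0.001
finger_force: 1.2
```

```bash
python3 - <<'E'
from h import *
im=snap("wrist","w2.png")
E
python3 circ.py -128 -308 10
```

```text
[ 1.5 -2.2  1. ] [-0.1 -0.  -0.2]
[-15.   12.7   1. ] [-0.1 -0.  -0.2]
[-35.5  21.1   1. ] [-0.1 -0.  -0.2]
[-57.8  22.    1. ] [-0.1 -0.  -0.2]
[-78.9  15.2   1. ] [-0.1 -0.  -0.2]
[-96.5   1.5   1. ] [-0.1 -0.  -0.2]
[-108.3  -17.3    1. ] [-0.1 -0.  -0.2]
[-113.  -39.    1.] [-0.1 -0.  -0.2]
[-110.   -61.     1.1] [-0.1 -0.  -0.2]
[-99.6 -80.7   1.1] [-0.1 -0.  -0.2]
```

View pics/w2.png

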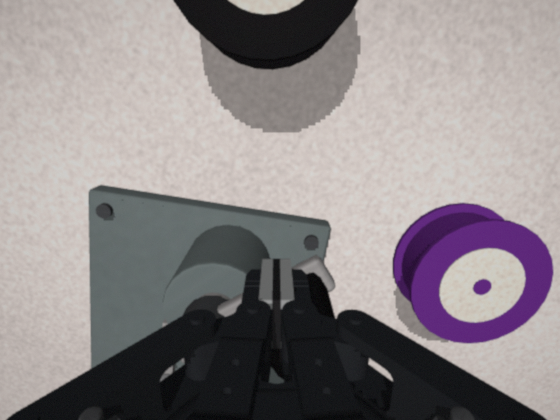

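The grip sits just right of the fingertips at (320,295), still in contact. I'll continue, ending before the final angle.

Request:
step_arm --deltas '[[[1,-6,5,1,0,0,0],[1,-15,13,1,0,0,0],[1,-36,21,1,0,0,0],[1,-58,22,1,0,0,0],[1,-79,15,1,0,0,0],[1,-96,1,1,0,0,0],[1,-108,-17,1,0,0,0],[1,-112,-28,1,0,0,0],[1,-113,-39,1,0,0,0],[1,-113,-39,1,0,0,0]]]'

```text
t: 5.4
tcp_pos: [0.5266, -0.1605, 0.1456]
tool_rot: [2.22, -2.223, -0.0]
contact_force: [1.1, -0.1, 0.2]
gripper_width: -0.0
finger_force: 0.0
```

```bash
python3 - <<'E'
from h import *
im=ctrl.read_camera("wrist");t=ctrl.read_camera("top")[115:240,190:385]
cv2.imwrite("pics/wt3.png",np.hstack([im,cv2.resize(t,(240,154)).repeat(1,0) if 0 else np.vstack([cv2.resize(t,(240,154)),np.zeros((266,240,3),np.uint8)])])[:,:,::-1])
E
python3 circ.py -268 -328 7
```

```text
[-0.6  1.6 -1.3] [ 0.   0.  -0.2]
[-0.  -9.6 -1.3] [ 0.   0.  -0.2]
[  2.4 -20.5  -1.3] [ 0.   0.  -0.2]
[  6.8 -30.7  -1.3] [ 0.   0.  -0.2]
[ 12.8 -40.1  -1.3] [ 0.   0.  -0.2]
[ 20.4 -48.3  -1.3] [ 0.   0.  -0.2]
[ 29.3 -55.   -1.3] [ 0.   0.  -0.2]
```

View pics/wt3.png

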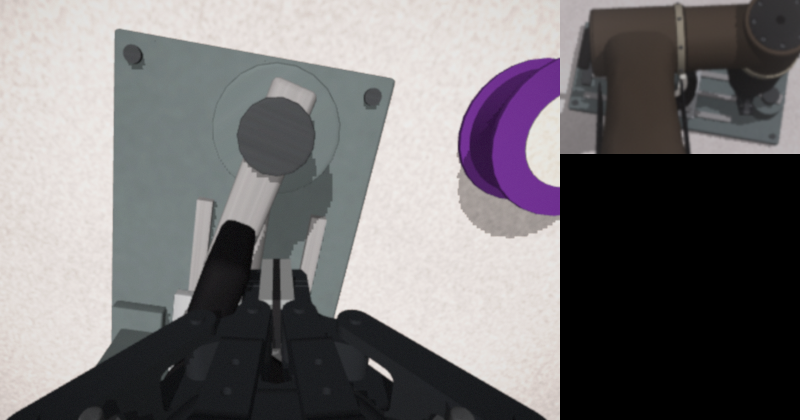

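The wrist view shows the hub at (276,136), the arm running through (293,97) and (253,200), and the grip left of the fingers. I'll compute the crank angle from that.

```bash
python3 - <<'E'
from h import *
a=ray("wrist",294,96,.115);b=ray("wrist",254,200,.115);h=ray("wrist",276,136,.1176)
d=b-a;print(a,b,h,np.degrees(np.arctan2(d[1],d[0])))
g=ray("wrist",239,229,.165);print(g)
E
```

```text
[ 0.51669065 -0.24481102  0.115     ] [ 0.53571124 -0.1963237   0.115     ] [ 0.5247816  -0.22753503  0.1176    ] 68.58093007429235
[ 0.53760146 -0.20073171  0.165     ]
```

Request:
step_arm --deltas '[[[1,0,-10,-1,0,0,0],[1,2,-20,-1,0,0,0],[1,7,-31,-1,0,0,0],[1,13,-40,-1,0,0,0],[1,20,-48,-1,0,0,0],[1,25,-52,-1,0,0,0],[1,25,-52,-1,0,0,0],[1,25,-52,-1,0,0,0],[1,15,-52,-1,0,0,0],[1,10,-52,-5,0,0,0]]]'

```text
t: 6.33
tcp_pos: [0.5766, -0.1703, 0.1507]
tool_rot: [2.218, -2.225, -0.001]
contact_force: [0.6, -0.2, -0.3]
gripper_width: -0.0
finger_force: 0.0
```

Request:
step_arm --deltas '[[[1,0,0,-40,0,0,0],[1,0,0,-80,0,0,0],[1,0,0,-120,0,0,0],[1,20,0,-160,0,0,0],[1,60,0,-180,0,0,0],[1,100,0,-180,0,0,0],[1,140,0,-180,0,0,0],[1,180,0,-180,0,0,0],[1,200,0,-180,0,0,0],[1,200,0,-180,0,0,0]]]'

```text
t: 7.17
tcp_pos: [0.5759, -0.3743, 0.3307]
tool_rot: [2.215, -2.227, -0.0]
contact_force: [-0.3, 0.3, -0.3]
gripper_width: -0.002
finger_force: 0.0
```

```bash
python3 - <<'E'
from h import *
s=ctrl.read_state();print(s["tcp_pos"],s["t"])
im=snap("top","t4.png");im2=snap("scene","s4.png")
c=cv2.resize(im[115:240,190:385],None,fx=4,fy=4,interpolation=cv2.INTER_CUBIC)
cv2.imwrite("pics/c4.png",cv2.convertScaleAbs(c[:,:,::-1],alpha=1.8))
E
```

```text
[ 0.57590245 -0.3742762   0.33069931] 7.1667
```

View pics/c4.png

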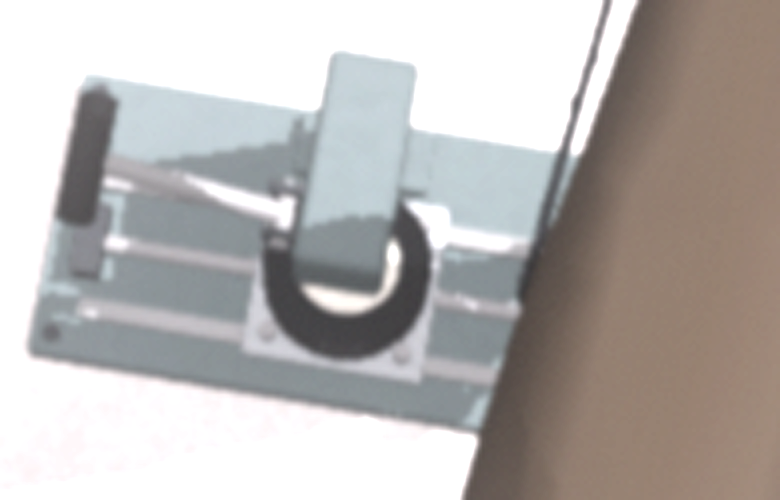

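The spool now shows under the head. Its flange spans x 265–431 and its bottom is at y 358 in the crop. I'll fit its circle and compare with the head's midline.

```bash
python3 - <<'E'
from h import *
from scipy.optimize import least_squares
im=cv2.imread("pics/t4.png").astype(int);im0=cv2.imread("pics/top0.png").astype(int)
t=np.array([.164865,.986316,0]);nx=np.array([t[1],-t[0],0]);c=np.array([.5754,-.0449,.02])
def fit(im,cu,cv):
    # flange outer edge: walk outward in rays, last dark pixel -> points at z=.086; keep fit with R=55
    g=cv2.GaussianBlur(im.max(2).astype(np.float32),(0,0),.6);P=[]
    for a in np.radians(np.arange(-20,160,4)):   # right..bottom..left in image
        r=np.arange(14,28,.25);u=cu+r*np.cos(a);v=cv+r*np.sin(a)
        s=cv2.remap(g,u.astype(np.float32)[None],v.astype(np.float32)[None],1)[0]
        k=np.argmax(np.diff(s[4:]))+4
        P.append(ray("top",u[k],v[k],.086)[:2])
    P=np.array(P)
    f=least_squares(lambda q:np.hypot(*(P-q).T)-.055,P.mean(0),loss="soft_l1",f_scale=.002)
    p=np.r_[f.x,.086];print(p*1000,"frame",(p-c)@nx*1000,(p-c)@t*1000,"med res",np.median(np.abs(f.fun))*1e3);return p
a=fit(im0,306.6,185.4);b=fit(im,276.6,180.3);print("travel",(b-a)@t*1000)
# head sides: gradient along rows perpendicular to head midline at z=.19
g=cv2.GaussianBlur(im0.max(2).astype(np.float32),(0,0),.6)
for lat in(0,20,40,60,75):
    y=np.arange(-15,75,.5)/1000
    uv=np.array([proj("top",c+nx*lat/1000+t*k+[0,0,.17]) for k in y],np.float32)
    s=cv2.remap(g,uv[:,:1].copy(),uv[:,1:].copy(),1)[:,0];d=np.abs(np.gradient(s))
    lo=y<.03;print(lat,1000*y[lo][np.argmax(d[lo])],1000*y[~lo][np.argmax(d[~lo])])
E
```

```text
[542.0134643  -88.30382539  86.        ] frame -25.773902673357 -48.31415865036575 med res 0.7904279897369415
[554.2881006  -13.12275473  86.        ] frame -26.061959705990215 27.861792154721652 med res 0.9932477601999821
travel 76.1759508050874
0 4.0 54.0
20 5.5 56.0
40 1.5 59.0
60 2.0 57.0
75 2.0 57.5
```

```bash
python3 - <<'E'
from h import *
t=np.array([.164865,.986316,0]);nx=np.array([t[1],-t[0],0]);c=np.array([.5754,-.0449,.02])
for q in((258,155),(330,170),(372,58),(428,82)):
    p=ray("scene",170+q[0]/4-.4,195+q[1]/4-.4,.19);print(q,(p-c)@nx*1000,(p-c)@t*1000)
a=cv2.imread("pics/scene0.png")[195:310,170:340];b=cv2.imread("pics/s4.png")[195:310,170:340]
v=cv2.resize(np.vstack([a,b]),None,fx=2.6,fy=2.6,interpolation=cv2.INTER_CUBIC);cv2.imwrite("pics/c5.png",cv2.convertScaleAbs(v,alpha=1.3))
E
```

```text
(258, 155) 95.71321205138601 15.675059340142884
(330, 170) 81.39958340416077 66.07285554879816
(372, 58) -42.49819570153912 7.231962176820118
(428, 82) -40.279443689720324 58.81468761869019
```

View pics/c5.png

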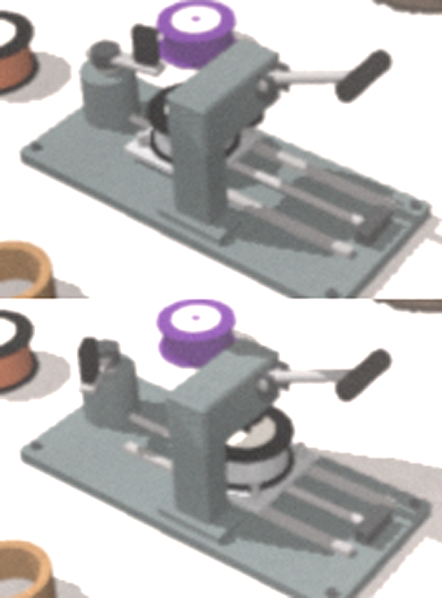

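The lower crop (after) shows the spool under the head but slightly on the crank side. Both views put the head's midline 2–3 mm further along, so I'll nudge the crank about 15° more.

Request:
step_arm --deltas '[[[1,-40,-1,0,0,0,0],[1,-80,-1,0,0,0,0],[1,-120,-1,0,0,0,0],[1,-160,-1,0,0,0,0],[1,-204,-1,0,0,0,0],[1,-204,-1,40,0,0,0],[1,-204,-1,80,0,0,0],[1,-204,-1,120,0,0,0],[1,-204,-1,160,0,0,0],[1,-204,-1,183,0,0,0]]]'

```text
t: 8.1
tcp_pos: [0.5759, -0.1647, 0.1449]
tool_rot: [2.22, -2.221, -0.004]
contact_force: [-0.3, -0.1, -0.2]
gripper_width: 0.001
finger_force: 0.0
```

Request:
step_arm --deltas '[[[1,5,-1,0,0,0,0],[1,17,-1,0,0,0,0],[1,24,-5,0,0,0,0],[1,31,-9,0,0,0,0],[1,31,-9,0,0,0,0],[1,31,-9,0,0,0,0],[1,21,-7,0,0,0,0],[1,8,-4,0,0,0,0],[1,8,-4,-30,0,0,0],[1,8,-4,-70,0,0,0]]]'

```text
t: 8.93
tcp_pos: [0.5796, -0.1731, 0.2157]
tool_rot: [2.217, -2.22, -0.009]
contact_force: [0.9, -0.3, 0.3]
gripper_width: -0.003
finger_force: 0.0
```

Request:
step_arm --deltas '[[[1,0,0,-40,0,0,0],[1,0,0,-80,0,0,0],[1,0,0,-120,0,0,0],[1,40,0,-140,0,0,0],[1,80,0,-140,0,0,0],[1,120,0,-140,0,0,0],[1,160,0,-140,0,0,0],[1,200,0,-140,0,0,0],[1,200,0,-140,0,0,0],[1,200,0,-140,0,0,0]]]'

```text
t: 9.77
tcp_pos: [0.5811, -0.3759, 0.3572]
tool_rot: [2.216, -2.227, -0.002]
contact_force: [1.0, 0.9, -0.1]
gripper_width: 0.004
finger_force: 0.0
```

```bash
python3 - <<'E'
from h import *
im=snap("top","t6.png").astype(np.float32).max(2);snap("scene","s6.png")
old=cv2.imread("pics/t4.png").astype(np.float32).max(2)
w=lambda i:cv2.GaussianBlur(i,(0,0),.6)
# spool/carriage shift between the pictures: lower visible arc patch
T=w(old)[190:212,252:296];r=cv2.matchTemplate(w(im)[184:218,240:308],T,cv2.TM_CCOEFF_NORMED)
_,v,_,l=cv2.minMaxLoc(cv2.resize(r,None,fx=8,fy=8,interpolation=cv2.INTER_CUBIC));print(v,(l[0]+.5)/8-.5-12,(l[1]+.5)/8-.5-6)
print(ctrl.read_state()["tcp_pos"], ctrl.read_state()["qpos"])
E
```

```text
1.0020023584365845 -0.6875 -0.1875
[ 0.58165656 -0.37404938  0.35816881] [-2.90557688e-01  3.45230594e-01  2.36301464e-01 -1.86283849e-04
 -1.46187265e+00  2.88414542e-01]
```

Request:
step_arm --deltas '[[[1,-40,0,0,0,0,0],[1,-80,0,0,0,0,0],[1,-120,-1,0,0,0,0],[1,-160,-2,0,0,0,0],[1,-200,-3,0,0,0,0],[1,-240,-4,0,0,0,0],[1,-280,-5,0,0,0,0],[1,-320,-6,0,0,0,0],[1,-360,-7,0,0,0,0],[1,-400,-8,0,0,0,0]]]'

```text
t: 10.7
tcp_pos: [0.5893, 0.0286, 0.3592]
tool_rot: [-2.22, 2.22, -0.001]
contact_force: [1.0, 0.1, -0.1]
gripper_width: -0.003
finger_force: 0.0
```

Request:
step_arm --deltas '[[[1,-40,0,0,0,0,0],[1,-80,0,0,0,0,0],[1,-112,0,0,0,0,0],[1,-112,0,30,0,0,0],[1,-112,0,60,0,0,0],[1,-112,0,75,0,0,0],[1,-112,0,75,0,0,0],[1,-112,0,75,0,0,0]]]'

```text
t: 11.37
tcp_pos: [0.5899, 0.138, 0.2837]
tool_rot: [2.221, -2.221, 0.0]
contact_force: [1.0, -0.5, 0.5]
gripper_width: -0.0
finger_force: 0.0
```

```bash
python3 - <<'E'
from h import *
snap("wrist","w7.png");s=snap("scene","s7.png")
c=s[150:290,230:360];cv2.imwrite("pics/c7.png",cv2.resize(np.hstack([c]),None,fx=3,fy=3)[:,:,::-1])
t=np.array([.164865,.986316,0])
piv=np.array([589,138,0])-115*t
P=[]
for th in(.4,.3,.2,.1,0,-.1,-.2,-.3,-.4,-.45):
    p=piv+125*np.cos(th)*t;p[2]=175+125*np.sin(th)+12+17;P.append(p)
delta(P,-90);print(ctrl.read_state()["tcp_pos"])
E
```

```text
[-0.3  2.2 32.6] [-0.2  0.1 -0.1]
[-4.6  1.5 44.4] [-0.2  0.1 -0.1]
[-7.6  1.1 56.5] [-0.2  0.1 -0.1]
[-9.4  0.8 68.8] [-0.2  0.1 -0.1]
[-10.    0.7  81.3] [-0.2  0.1 -0.1]
[-9.4  0.9 93.8] [-0.2  0.1 -0.1]
[ -7.5   1.2 106.2] [-0.2  0.1 -0.1]
[ -4.5   1.7 118.3] [-0.2  0.1 -0.1]
[ -0.2   2.5 130. ] [-0.2  0.1 -0.1]
[  2.3   2.9 135.7] [-0.2  0.1 -0.1]
[0.59112699 0.13775376 0.28532038]
```

View pics/c7.png

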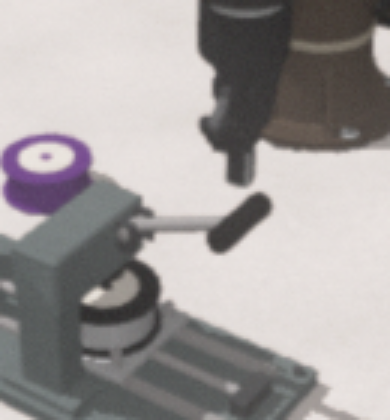

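The fingertips at (240,182) are directly above the lever's cross grip at (240,222). Pressing down along the arc.

Request:
step_arm --deltas '[[[1,0,1,30,0,0,0],[1,-5,1,45,0,0,0],[1,-8,1,57,0,0,0],[1,-10,1,69,0,0,0],[1,-10,1,81,0,0,0],[1,-10,1,94,0,0,0],[1,-8,1,106,0,0,0],[1,-5,1,118,0,0,0],[1,-1,1,127,0,0,0],[1,-1,1,129,0,0,0]]]'

```text
t: 12.3
tcp_pos: [0.5909, 0.1381, 0.1549]
tool_rot: [-2.218, 2.222, -0.002]
contact_force: [-2.9, 2.7, 13.3]
gripper_width: -0.001
finger_force: 6.3
```

Request:
step_arm --deltas '[[[1,0,0,2,0,0,0],[1,0,0,2,0,0,0],[1,0,0,2,0,0,0],[1,-3,0,-10,0,0,0],[1,-7,0,-24,0,0,0],[1,-9,0,-37,0,0,0],[1,-9,0,-50,0,0,0],[1,-8,0,-66,0,0,0],[1,-5,0,-80,0,0,0],[1,0,0,-98,0,0,0]]]'

```text
t: 13.13
tcp_pos: [0.5894, 0.1374, 0.2529]
tool_rot: [2.218, -2.223, -0.0]
contact_force: [-0.1, -0.4, 0.6]
gripper_width: -0.003
finger_force: 0.1
```

Request:
step_arm --deltas '[[[1,0,0,-30,0,0,0],[1,0,0,-70,0,0,0],[1,0,0,-110,0,0,0],[1,0,0,-110,0,0,0],[1,0,0,-110,0,0,0],[1,0,0,-110,0,0,0],[1,0,0,-110,0,0,0]]]'

```text
t: 13.72
tcp_pos: [0.5892, 0.1376, 0.3612]
tool_rot: [2.217, -2.223, -0.001]
contact_force: [0.3, 0.9, -0.7]
gripper_width: -0.0
finger_force: 0.0
```

```bash
python3 - <<'E'
from h import *
s=snap("scene","s8.png").astype(int);a=cv2.imread("pics/s7.png")[:,:,::-1].astype(int)
d=np.abs(s-a).max(2)
print("lever region diff px",(d[210:250,295:325]>45).sum(),"spool region",(d[230:285,240:290]>45).sum())
ctrl.close_job()
E
```

```text
lever region diff px 19 spool region 0
the job is handed in; nothing more can be done
```

I turned the crank clockwise until the spool measured within about 1–2 mm of the stamp's centre, pressed the lever to its stop and let it spring back up. I handed the job in at about 14 s with the arm clear; no verdict was shown.

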